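# Find the high spot of a dough-sheeter handwheel

### The job

The dough sheeter's handwheel, lying flat on the checking stand, has a slight bulge somewhere on its rim: hold its crank knob lightly and turn it slowly until the high spot of the bulge stands exactly against the spring feeler, so that the feeler is pushed back as far as it goes, and let go so that it stays there. Then mark the spot: stand the smallest of the three brass weights upright on the wheel's face, at the rim right beside the feeler's tip, without turning the wheel off the high spot. Set the weight down gently, and leave the other two weights and the dough scraper where they are.

Things in the scene. Friction and masses are not known exactly. Their poses are not given: they have to be found in the camera images.
- stand: checking stand, fixed to the bench: grey base plate 170 x 170 x 18 mm, central column that carries the wheel. Origin: centre of the base's underside, on the wheel's axis; z up. Its -y axis is the pointer line, along which the feeler lies outside the wheel.
- guide (a point): steel guide block of the feeler, fixed on the stand: up to 36 mm wide, from 115 to 155 mm from the wheel's axis on the pointer line. Point: centre of its top, 70 mm above the bench. The feeler's far end sticks out behind it, to 178 mm from the wheel's axis.
- handwheel: aluminium disc 160 mm in diameter, 18 mm thick, lying flat on the stand; turns both ways without limit about its vertical axis. Origin: on the axis at the disc's underside, 50 mm above the bench; z up, x from the axis towards the crank knob. Turning it takes a steady 1.3 N or so at the knob, plus a light drag that grows with speed.
- wheel_face (a point): centre of the wheel, at the level of its flat upper face, 68 mm above the bench. The face is clear from the hub (40 mm in diameter, standing 16 mm proud) out to the rim, but for the crank knob.
- knob_grip (a point): crank knob on the wheel's face: upright black cylinder 22 mm in diameter, 42 mm tall, from 77 to 119 mm above the bench, 55 mm out from the wheel's axis. It spins freely on its own pin, so a grip of fixed yaw can crank it right round; a light grip (10 N) is enough. Point: middle of its height, on its axis.
- feeler_tip (a point): where the feeler's resting tip (small upright steel roller, 10 mm in diameter) meets the rim: on the pointer line, 80.5 mm from the wheel's axis, 59 mm above the bench, 9 mm below the wheel's face. Fixed to the stand. The rim's bulge, somewhere not within 80 degrees of the knob, rises smoothly to 4 mm and falls to nothing 20 degrees either side; the rest is round and clears the feeler.
- feeler (a joint): how far the sprung feeler is pushed back, in m: 0 off the bulge, about 0.0027 at its high spot, 0 again 18 degrees either side of it. Spring: 10 to 13 N. As the bulge climbs onto the feeler the knob resists by up to 3 N more; this fades to nothing at the high spot, and past it the wheel is driven onward. Let go more than about 6 degrees off the top, it rolls off the bulge by itself.
- weight_small: plain brass scale weight, an upright cylinder 26 mm in diameter and 24 mm tall with a 12 mm bead 5 mm high in the middle of its top; loose on the bench. Origin: centre of its underside, z up. 0.1 kg. The one to use.
- weight_mid: plain brass scale weight, an upright cylinder 36 mm in diameter and 28 mm tall with a 16 mm bead 5 mm high in the middle of its top; loose on the bench. Origin: centre of its underside, z up. Not to be moved.
- weight_big: plain brass scale weight, an upright cylinder 44 mm in diameter and 34 mm tall with a 20 mm bead 5 mm high in the middle of its top; loose on the bench. Origin: centre of its underside, z up. Not to be moved.
- scraper: dough scraper, 150 mm wide steel blade with wooden grip, 13 mm high, lying to the right. Origin: centre of its underside. Not to be moved.
Not all that is in view belongs to the job. Leave any green or purple look-alike of the weight_small alone.

How it is judged:
On the way, in this order (a step that is already met when the one before it is completed fails the run):
1. the wheel's high spot stands still against the feeler, with the knob let go (value of joint feeler above 0.0023 m and angular speed of handwheel below 0.08 rad/s and contact force between the fingers and handwheel below 0.1 N), for 0.3 s.
2. the smallest weight stands on the wheel's face beside the feeler's tip (horizontal distance between weight_small and feeler_tip below 0.032 m and z of weight_small in the frame of handwheel between 0.0155 and 0.0215 m and angle between weight_small's own z axis and vertical below 0.12 rad and linear speed of weight_small below 0.02 m/s), for 0.2 s.
At the end, for the whole second after the job is handed in: the wheel is at rest with its high spot against the feeler (feeler pushed back more than 2.3 mm), and the smallest weight stands upright and still on the wheel's face, its centre within 32 mm (seen from above) of the feeler's tip (all of step 2 and value of joint feeler above 0.0023 m and angular speed of handwheel below 0.08 rad/s); the robot touches nothing.
It fails at once if the wheel is spun fast (over 2.5 rad/s) (angular speed of handwheel above 2.5 rad/s).
It fails at once if the fingers squeeze or strain the wheel or its knob hard (over 60 N, both fingers' grip together) (contact force between the fingers and handwheel above 60 N).
It fails at once if the weight is pressed hard onto the wheel (over 30 N) (contact force between weight_small and handwheel above 30 N).
It fails at once if the high spot is lost again after the weight is set on the wheel (value of joint feeler below 0.0019 m and horizontal distance between weight_small and handwheel below 0.08 m and contact force between weight_small and handwheel above 0.3 N).
It fails at once if another weight or the dough scraper is moved more than 20 mm (distance of any of weight_mid, weight_big, scraper from where it was at the start of the episode above 0.02 m).
It also fails if it takes over 72 s, if anything falls off the work surface, if the arm or the gripper's body presses on something with over 40 N, if the wrist force passes 120 N, or if a joint passes its speed limit or range.

### The arm

A 7-joint arm with a two-finger parallel gripper is mounted at the origin on the work surface. World frame = base frame: x ahead of the robot, y to its left, z up, the work surface at z = 0. Lengths are in m, angles in rad, forces in N, time in s.
With the tool pointing down it reaches from about 0.4 to 0.85 m from the base axis. Payload 10.4 kg.
Tool frame: the origin (TCP) lies at the very end of the fingers, on their centre line; the grasp point (between the pads) lies r.tcp_to_grasp behind it (r.tcp_to_grasp is the distance from the TCP to the grasp point, in m); z points along the fingers, y is the line along which they close (so a half turn about z gives the same grasp; the last joint's range is limited). The gripper opens to 87 mm and grips with 3 to 60 N. Pads are 19 mm wide; open, the fingers measure 117 mm over their backs; the gripper's body (75 mm by 190 mm) begins 51 mm behind the grasp point.
Start: joints at [1.174, 0.332, -0.065, 1.46, 0.022, 1.35, -0.088], TCP at [0.228, -0.582, 0.223] pointing down, gripper open.
Joint ranges: [-2.6, 2.6], [-0.5, 2.12], [-1.47, 1.34], [0.16, 2.42], [-1.27, 4.41], [0.06, 2.06], [-2.6, 2.6]. Speed limits (rad/s): [2.22, 2.22, 2.79, 2.79, 3.14, 3.14, 3.14].

### API

Orientations are given as a unit quaternion [x, y, z, w].
In Python, from bench import monitor, cams, ticket, r gives the robot as it stands.
- The arm moves only by the shell command python3 -m crank 'ROWS' [OPENING] [FORCE]. ROWS is a JSON object whose one key "steps" holds a list of rows, each a list of 2 entries, a list of its own where there are three numbers: the shift along the world's x, y, z in units of 25 mm (1.0 is 25 mm), then the turn, a rotation vector about the world's x, y, z in units of 5 degrees (1.0 is 5 degrees). In form: {"steps": [[[x, y, z], [ax, ay, az]], ...]}. A call has 1 to 10 rows; each row shifts and turns the commanded pose from where the row before left it; what a row does not reach is not made up. A row lasts 1/12 s, in which the tool goes at most 41.7 mm and 7.16 degrees, less where a joint would pass 70% of its speed; a pose out of reach is approached as far as the arm can. A call is refused whole if a number of a shift passes 1 or a number of a turn 1, either way. A call with a gripper value outside its range is refused whole. OPENING is the finger opening in mm, from 0 to 87, set as the call begins (- or left out, the last holds). The fingers move at their own pace and stop on an object; FORCE is the grip in N (left out, the last holds). Time passes only in rows, so rows that do not move let the fingers close. It gives the time, the measured TCP pose, the force, the opening and the grip force at its end, in the units of the state.
- monitor.read_state(): the state, without advancing time (a new reading comes with each control period).
- cams.camera(name): name is "scene" or "top" or "wrist"; returns a dict with "pixels" (480x640x3 uint8, blue, green, red), "z_map" (480x640 float32, m along the optical axis (not along the pixel's ray), 0 where there is no reading), "vfov" (degrees; the focal length in pixels is half the picture's height over the tangent of half this angle, whatever the lens; pixels are square), "cx", "cy" (the principal point, pixels), "T" (4x4, takes a point from camera to world coordinates). Camera axes: x right, y up, looking along -z (the intrinsics and any distortion apply to the point x, -y, -z); pixel columns grow to the right and rows downward; lengths in m; the calibration is good to about 2 mm. A picture is of the moment at which its call begins.
- ticket.close_job(): hands the job in; it is judged then, once.
The state is a dict: "time": time; "joint_positions": joint angles; "joint_vel": joint speeds; "joint_torque": joint torques, N m; "ee_pos": TCP position; "eef_rot": TCP orientation; "ft_force": force on the tool from outside, world axes, zero at the start; "torque": the same for the moment, N m; "width": finger opening in m; "grip_force": force on a finger pad.
Only numpy, scipy, OpenCV 4.12 (cv2) and the standard library are available. Lean on these libraries where they do the work, as an engineer would, in place of code of your own. Each camera call takes 0.05 s, during which the arm holds its last target. There are 200 camera calls.

## Working session

There is one attempt and no reset: what is moved stays moved. The work goes in short steps, Python scripts to look and compute and a shell command to move; the robot and the scene stay as the last step left them, time stands still between calls to the robot, and variables do not carry over. Pictures are saved under pics/ and viewed, at most 10 in all, crops included, and the job is handed in when it is done.

```bash
mkdir -p pics; ls; cat > h.py <<'E'
import numpy as np,cv2
from bench import monitor,cams,ticket,r
def shot(n):
    c=cams.camera(n); np.save(f'/tmp/{n}.npy',c,allow_pickle=True); return c
def load(n): return np.load(f'/tmp/{n}.npy',allow_pickle=True).item()
def pts(c):
    f=240/np.tan(np.radians(c['vfov'])/2); v,u=np.mgrid[0:480,0:640]; z=c['z_map']
    P=np.stack([(u-c['cx'])/f*z,-(v-c['cy'])/f*z,-z],-1)
    return P@c['T'][:3,:3].T+c['T'][:3,3]
def ray(c,u,v,h):
    f=240/np.tan(np.radians(c['vfov'])/2)
    d=c['T'][:3,:3]@np.array([(u-c['cx'])/f,-(v-c['cy'])/f,-1]); o=c['T'][:3,3]
    return o+d*(h-o[2])/d[2]
def pix(c,p):
    f=240/np.tan(np.radians(c['vfov'])/2); q=c['T'][:3,:3].T@(np.array(p)-c['T'][:3,3])
    return c['cx']+f*q[0]/-q[2], c['cy']-f*q[1]/-q[2]
E
python3 - <<'E'
from h import *
for n in ['scene','top']:
    c=shot(n); cv2.imwrite(f'pics/{n}0.png',c['pixels']); print(n,[(k,v) for k,v in c.items() if k not in('pixels','z_map')])
print(monitor.read_state(), r.tcp_to_grasp)
E
```

```text
pics
scene [('vfov', 47.98881657758018), ('cx', 315.2218352326864), ('cy', 243.5295777752862), ('T', array([[-0.85835533, -0.38671246,  0.33716406,  0.85145216],
       [ 0.51303929, -0.65221103,  0.55804253,  0.49768195],
       [ 0.00410012,  0.65197719,  0.7582275 ,  0.83273071],
       [ 0.        ,  0.        ,  0.        ,  1.        ]]))]
top [('vfov', 46.77281112261698), ('cx', 318.2666297255111), ('cy', 236.41184512714273), ('T', array([[ 0.00232071,  0.99568819, -0.09273429,  0.42756503],
       [-0.99997313,  0.00166579, -0.00713914, -0.05620238],
       [-0.00695388,  0.09274837,  0.9956653 ,  1.12165272],
       [ 0.        ,  0.        ,  0.        ,  1.        ]]))]
{'time': 0.1, 'joint_positions': array([ 1.1744417 ,  0.33283769, -0.06470572,  1.46082126,  0.02159475,
        1.34991102, -0.08852839]), 'joint_vel': array([ 1.07041136e-03,  1.14347487e-03, -6.41039305e-05, -1.30058303e-03,
       -8.81103802e-04, -4.99006787e-04, -1.54303974e-03]), 'joint_torque': array([ 2.14963184e-03, -6.24545574e+01,  2.51982640e-02, -3.90713739e+01,
       -6.13750541e-02,  3.66359402e-02, -2.72486051e-05]), 'ee_pos': array([ 0.22807522, -0.58153805,  0.22183261]), 'eef_rot': array([ 9.82589519e-01,  1.85788659e-01, -1.43340203e-04, -6.24839042e-04]), 'ft_force': array([-0.61116005, -0.08292863, -0.47238095]), 'torque': array([0.044878  , 0.01600874, 0.05946961]), 'grip_force': 0.0, 'width': 0.08708720656623717} 0.0187
```

View pics/scene0.png

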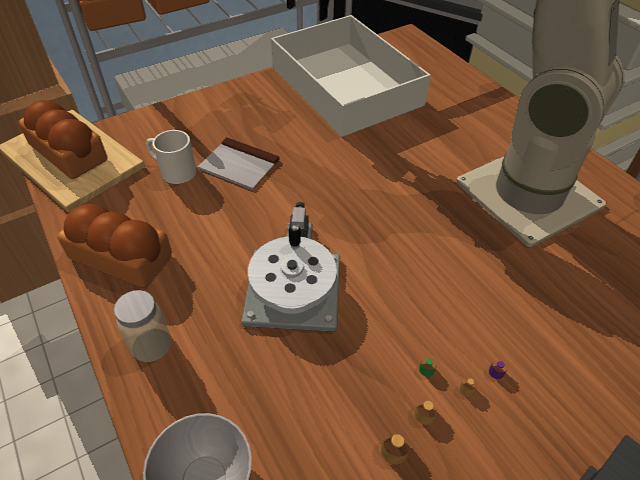

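View pics/top0.png

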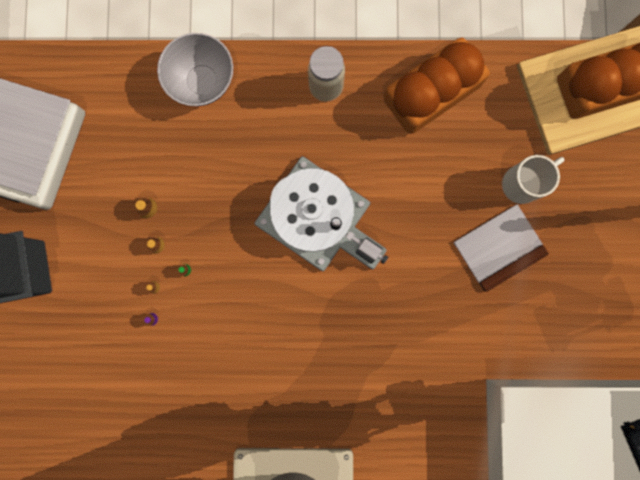

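The top view shows the stand at (312,210), the knob at (336,223) and the feeler guide at (370,250). Brass weights sit at (141,206) for big, (152,244) for mid and (150,287) for small. The look-alikes are green at (184,270) and purple at (151,319). My choice is the smallest plain brass one at (150,287), and I'll check it in a crop.

```bash
python3 - <<'E'
from h import *
c=load('top');P=pts(c);img=c['pixels'];hsv=cv2.cvtColor(img,cv2.COLOR_BGR2HSV)
Z=P[...,2]
print('bench z',np.median(Z[300:360,200:300]))
# disc face
m=((abs(Z-.068)<.006)).astype(np.uint8); m[:150]=0;m[290:]=0;m[:,:240]=0;m[:,420:]=0
X=P[m>0];print('face n',len(X),X.min(0),X.max(0))
cs,_=cv2.findContours(m,cv2.RETR_EXTERNAL,cv2.CHAIN_APPROX_NONE);k=max(cs,key=cv2.contourArea);print(cv2.fitEllipse(k))
# bright disc by colour
g=((hsv[...,1]<40)&(hsv[...,2]>170)).astype(np.uint8);g[:150]=0;g[290:]=0;g[:,:240]=0;g[:,420:]=0
cs,_=cv2.findContours(g,cv2.RETR_EXTERNAL,cv2.CHAIN_APPROX_NONE);k=max(cs,key=cv2.contourArea);e=cv2.fitEllipse(k);print('bright',e,ray(c,*e[0],.068))
kn=(Z>.105)&(Z<.13);kn[:150]=0;kn[290:]=0;kn[:,:240]=0;kn[:,420:]=0
print('knob',kn.sum(),P[kn].mean(0),P[kn].min(0),P[kn].max(0))
for n,u,v,h in [('big',141,206,.039),('mid',152,244,.033),('small',150,287,.029),('green',184,270,.029),('purple',151,319,.029)]:
    w=np.zeros_like(kn);w[v-14:v+15,u-14:u+15]=1;w&=Z>.012
    q=P[w];print(n,w.sum(),q.min(0).round(4),q.max(0).round(4),ray(c,u,v,h).round(4))
a=cv2.resize(img[150:290,240:420],None,fx=4,fy=4,interpolation=cv2.INTER_CUBIC);cv2.imwrite('pics/wheel.png',a)
a=cv2.resize(img[180:340,110:210],None,fx=3.5,fy=3.5,interpolation=cv2.INTER_CUBIC);cv2.imwrite('pics/w.png',a)
E
```

```text
bench z -0.00029452699131415905
face n 5336 [ 0.47530862 -0.1816591   0.06200386] [0.65738076 0.04262416 0.0739085 ]
((312.2254333496094, 209.80169677734375), (80.51283264160156, 85.9843521118164), 120.73407745361328)
bright ((311.4737243652344, 209.111572265625), (81.34173583984375, 83.39228820800781), 106.76651000976562) [ 0.57820624 -0.03551147  0.068     ]
knob 71 [ 0.54581782 -0.08068504  0.11579448] [ 0.53687931 -0.09048316  0.10564816] [ 0.55715952 -0.07048007  0.12296139]
big 167 [ 0.4276 -0.0562  0.0121] [0.6085 0.312  1.1217] [0.5881 0.3016 0.039 ]
mid 92 [ 0.4276 -0.0562  0.0123] [0.5305 0.2907 1.1217] [0.5134 0.2794 0.033 ]
small 53 [ 0.4171 -0.0562  0.0125] [0.4409 0.2885 1.1217] [0.4289 0.282  0.029 ]
green 50 [ 0.4276 -0.0562  0.0122] [0.4767 0.2262 1.1217] [0.4624 0.2159 0.029 ]
purple 59 [ 0.3543 -0.0562  0.0125] [0.4276 0.291  1.1217] [0.3667 0.2782 0.029 ]
```

View pics/wheel.png

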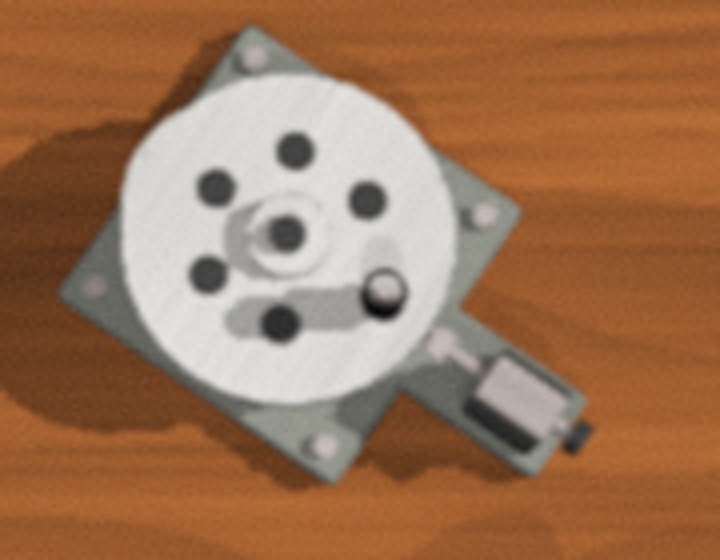

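View pics/w.png

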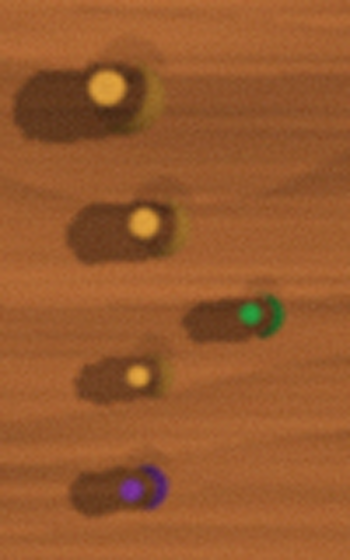

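The wheel crop shows a bulge at upper left, around crop (165,115). The knob is at crop (384,290) and the feeler at lower right, crop (440,345). The weights crop confirms the choice: the smallest brass one has its bead at crop (138,376). Next I'll work out the rim profile and the precise axis, pointer line and weight position.

```bash
cat > wheel.py <<'E'
from h import *
def rim(c,C0,show=True):
    """radial edge of the bright face; returns axis, angles(deg world), radii"""
    g=c['pixels'].astype(float); s=g[...,0]  # blue: wood dark, face bright
    s=cv2.GaussianBlur(s,(0,0),.7)
    C=np.array(C0);A=np.radians(np.arange(0,360,3));R=np.arange(.070,.092,.0003)
    for it in range(3):
        pr=[]
        for a in A:
            uv=np.array([pix(c,[C[0]+q*np.cos(a),C[1]+q*np.sin(a),.068]) for q in R],np.float32)
            v=cv2.remap(s,uv[:,:1],uv[:,1:],cv2.INTER_CUBIC)[:,0]
            i=np.argmin(np.gradient(v)); pr.append(R[i])
        pr=np.array(pr)
        ok=np.ones(len(A),bool)
        for _ in range(6):
            M=np.c_[np.cos(A),np.sin(A),np.ones(len(A))]
            x=np.linalg.lstsq(M[ok],pr[ok],rcond=None)[0]; res=pr-M@x; ok=abs(res)<.001
        C=C+x[:2]
    return C,x[2],np.degrees(A),res
E
python3 - <<'E'
from wheel import *
c=load('top')
C,R,A,res=rim(c,[.578,-.0355]);print(C,R)
print([(int(a),round(x*1e3,1)) for a,x in zip(A,res) if abs(x)>.0008])
P=pts(c);hsv=cv2.cvtColor(c['pixels'],cv2.COLOR_BGR2HSV)
g=(P[...,2]>.055)&(P[...,2]<.085);d=np.hypot(P[...,0]-C[0],P[...,1]-C[1]);g&=(d>.108)&(d<.17)
q=P[g];print('guide',g.sum(),q.min(0),q.max(0))
m=((hsv[...,1]<60)&(hsv[...,2]>120)).astype(np.uint8)&g.astype(np.uint8)
q=P[m>0];print('guide top',len(q),q.mean(0),np.median(q,0));a=np.arctan2(*(q.mean(0)[[1,0]]-C));print('ang',np.degrees(a), 'dist',np.hypot(*(q.mean(0)[:2]-C)))
k,n=cv2.connectedComponents(m)[0],0
kn=(P[...,2]>.105)&(d<.08);kk=P[kn].mean(0)[:2]-C;print('knob ang',np.degrees(np.arctan2(kk[1],kk[0])),np.hypot(*kk))
# beads by colour
for cam in['top','scene']:
    cc=c if cam=='top' else load('scene')
    h=cv2.cvtColor(cc['pixels'],cv2.COLOR_BGR2HSV)
    b=((h[...,0]>12)&(h[...,0]<28)&(h[...,1]>120)&(h[...,2]>190)).astype(np.uint8)
    if cam=='top': b[:,:100]=0;b[:,220:]=0
    else: b[:340]=0;b[:,:350]=0
    n,_,st,ce=cv2.connectedComponentsWithStats(b)
    for s,e in zip(st[1:],ce[1:]):
        if s[4]>6: print(cam,s[4],e,ray(cc,*e,.029)[:2],ray(cc,*e,.033)[:2],ray(cc,*e,.039)[:2])
E
```

```text
[ 0.57896285 -0.03560516] 0.08017399678476574
[(0, np.float64(-1.0)), (9, np.float64(-1.9)), (12, np.float64(-1.0)), (18, np.float64(-1.0)), (21, np.float64(-1.6)), (24, np.float64(-1.9)), (27, np.float64(-2.2)), (45, np.float64(1.4)), (48, np.float64(3.2)), (51, np.float64(2.3)), (54, np.float64(4.4)), (57, np.float64(4.1)), (59, np.float64(3.6)), (63, np.float64(3.3)), (66, np.float64(3.0)), (69, np.float64(3.3)), (72, np.float64(3.6)), (75, np.float64(2.4)), (78, np.float64(1.5)), (102, np.float64(-1.2)), (123, np.float64(-1.4)), (126, np.float64(-1.1)), (168, np.float64(-1.1)), (192, np.float64(-1.0)), (198, np.float64(1.0)), (216, np.float64(1.0)), (237, np.float64(-1.4)), (248, np.float64(8.8)), (252, np.float64(9.4)), (255, np.float64(11.8)), (258, np.float64(-0.8)), (273, np.float64(1.2)), (276, np.float64(1.5)), (282, np.float64(-0.9)), (291, np.float64(-1.2)), (303, np.float64(0.9)), (306, np.float64(-0.9)), (324, np.float64(-1.3)), (327, np.float64(-1.9)), (342, np.float64(-1.0)), (348, np.float64(0.8)), (357, np.float64(-1.0))]
guide 340 [ 0.47555111 -0.1781529   0.055041
[... 162 characters left out ...]
1362600974960026
knob ang -126.32522558416136 0.0559534547138239
top 59 [140.06779661 204.52542373] [0.59254898 0.3068603 ] [0.59194501 0.30553119] [0.59103905 0.30353753]
top 37 [150.75675676 243.24324324] [0.51519773 0.28316559] [0.51487693 0.28192322] [0.51439572 0.28005968]
top 20 [149.05 286.9 ] [0.42913984 0.2839124 ] [0.42913408 0.2826673 ] [0.42912543 0.28079965]
scene 19 [470.26315789 380.89473684] [0.42879047 0.2849299 ] [0.43089397 0.28598872] [0.43404922 0.28757696]
scene 58 [427.98275862 404.74137931] [0.5129723  0.28183522] [0.51465684 0.28290945] [0.51718366 0.28452078]
scene 95 [397.50526316 439.82105263] [0.5869988  0.30193929] [0.58831493 0.30291346] [0.59028913 0.30437472]
```

```bash
python3 -m crank '{"steps":[[[0.4,0.8,0.2],[0,0,0]],[[0.6,0.9,0.2],[0,0,0]],[[0.6,0.9,0.2],[0,0,0]],[[0.6,0.9,0.2],[0,0,0]],[[0.6,0.9,0.2],[0,0,0]],[[0.6,0.9,0.2],[0,0,0]],[[0.6,0.9,0.2],[0,0,0]],[[0.6,0.9,0.2],[0,0,0]],[[0.6,0.9,0.2],[0,0,0]],[[0.6,0.9,0.2],[0,0,0]]]}' 50 10
python3 -m crank '{"steps":[[[0.6,0.9,0.1],[0,0,0]],[[0.6,0.9,0.1],[0,0,0]],[[0.6,0.9,0.1],[0,0,0]],[[0.6,0.9,0.1],[0,0,0]],[[0.6,0.9,0.1],[0,0,0]],[[0.6,0.9,0.1],[0,0,0]],[[0.6,0.9,0],[0,0,0]],[[0.6,0.9,0],[0,0,0]],[[0.6,0.9,0],[0,0,0]],[[0.6,0.9,0],[0,0,0]]]}'
python3 - <<'E'
from h import *
s=monitor.read_state();print(s['time'],s['ee_pos'],s['eef_rot'])
c=shot('wrist');cv2.imwrite('pics/wr0.png',c['pixels']);print(c['T'],c['vfov'],c['cx'],c['cy'])
E
```

```text
time: 0.93
ee_pos: [0.3737, -0.358, 0.2726]
eef_rot: [0.983, 0.186, -0.0, -0.0]
ft_force: [1.1, 0.1, 0.5]
width: 0.0503
grip_force: 0.0
time: 1.77
ee_pos: [0.5236, -0.1332, 0.2873]
eef_rot: [0.983, 0.186, -0.0, -0.0]
ft_force: [0.1, 0.0, 0.3]
width: 0.0503
grip_force: 0.0
1.7667 [ 0.52362075 -0.13318059  0.28732635] [ 9.82597756e-01  1.85746079e-01 -2.06470535e-04 -2.36105089e-05]
[[ 0.36489441  0.89715817  0.24891624  0.58996032]
 [-0.93104803  0.35124413  0.09887939 -0.10590971]
 [ 0.00128009 -0.26783351  0.96346436  0.45055656]
 [ 0.          0.          0.          1.        ]] 70.50292606168858 323.4625060427672 229.81477421119845
```

View pics/wr0.png

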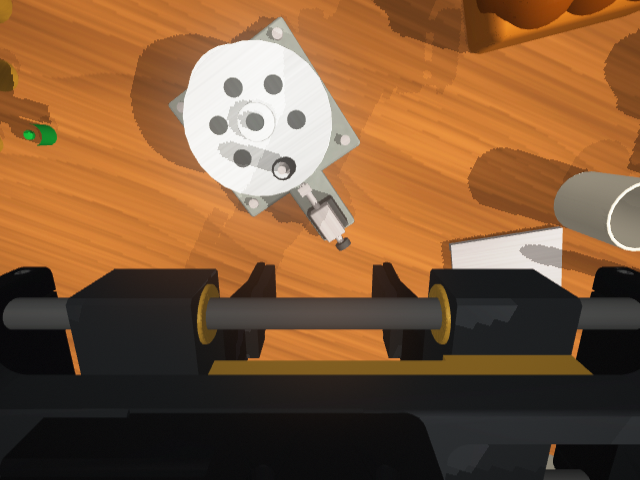

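The wrist view shows the wheel around (255,118), the knob at (284,168) and the guide at (328,218). I'll measure again from this closer view.

```bash
python3 - <<'E'
from wheel import *
c=load('wrist')
C,R,A,res=rim(c,[.579,-.0356]);print(C,R)
print([(int(a),float(round(x*1e3,1))) for a,x in zip(A,res) if 20<a<105])
b=(A>35)&(A<92)&(res>.0005)&(res<.006);print('bulge',(A[b]*res[b]).sum()/res[b].sum(), A[b].min(),A[b].max())
P=pts(c);d=np.hypot(P[...,0]-C[0],P[...,1]-C[1])
g=(P[...,2]>.064)&(P[...,2]<.076)&(d>.112)&(d<.158);q=P[g];m=q.mean(0);print('guide',g.sum(),m,np.degrees(np.arctan2(m[1]-C[1],m[0]-C[0])),np.hypot(m[0]-C[0],m[1]-C[1]))
g=(P[...,2]>.110)&(P[...,2]<.124)&(d<.075);m=P[g].mean(0);print('knob',g.sum(),m,np.degrees(np.arctan2(m[1]-C[1],m[0]-C[0])),np.hypot(m[0]-C[0],m[1]-C[1]))
E
```

```text
[ 0.57777489 -0.03519224] 0.08032463386357629
[(21, -1.0), (24, -1.0), (27, -1.3), (29, -1.0), (33, -1.0), (36, -1.3), (39, -1.0), (42, -0.1), (45, 1.2), (48, 2.4), (51, 2.7), (54, 3.0), (57, 3.0), (59, 3.6), (63, 3.6), (66, 3.0), (69, 3.0), (72, 2.4), (75, 2.1), (78, 1.2), (81, 0.3), (84, -0.6), (87, -0.9), (90, -0.3), (93, -0.3), (96, -0.0), (99, -0.6), (102, -0.7)]
bulge 61.27631632696163 45.0 78.0
guide 721 [ 0.50180394 -0.14557326  0.07071831] -124.5381179207591 0.13399833663891184
knob 240 [ 0.54768459 -0.08101951  0.11752005] -123.28899711186 0.0548230333876111
```

```bash
python3 -m crank '{"steps":[[[0.24,0.5,-0.5],[0,0,0]],[[0.24,0.5,-0.5],[0,0,0]],[[0.24,0.5,-1],[0,0,0]],[[0.24,0.5,-1],[0,0,0]],[[0,0.1,-1],[0,0,0]],[[0,0,-1],[0,0,0]],[[0,0,0],[0,0,0]]]}'
```

```text
time: 2.4
ee_pos: [0.5443, -0.0815, 0.1575]
eef_rot: [0.983, 0.186, -0.004, -0.001]
ft_force: [0.3, -0.0, -0.4]
width: 0.0499
grip_force: 0.0
```

```bash
python3 -m crank '{"steps":[[[0.1,0.04,-0.7],[0,0,0]],[[0,0,-0.7],[0,0,0]],[[0,0,-0.7],[0,0,0]],[[0,0,-0.6],[0,0,0]],[[0,0,0],[0,0,0]],[[0,0,0],[0,0,0]]]}'
python3 -m crank '{"steps":[[[0,0,0],[0,0,0]],[[0,0,0],[0,0,0]],[[0,0,0],[0,0,0]],[[0,0,0],[0,0,0]],[[0,0,0],[0,0,0]],[[0,0,0],[0,0,0]]]}' 10 10
```

```text
time: 2.9
ee_pos: [0.5497, -0.0812, 0.0958]
eef_rot: [0.983, 0.186, -0.0, -0.0]
ft_force: [1.0, -0.4, 0.3]
width: 0.0503
grip_force: 0.0
time: 3.4
ee_pos: [0.55, -0.0806, 0.0954]
eef_rot: [0.983, 0.186, 0.0, 0.0]
ft_force: [-0.8, 0.7, 2.6]
width: 0.0215
grip_force: 10.0
```

```bash
cat > plan.py <<'E'
import numpy as np,sys
def plan(a0,steps,R=.055):
    a=np.radians(a0+np.cumsum([0]+steps));p=np.round(R*np.c_[np.cos(a),np.sin(a)]/.025,2);d=np.diff(p,axis=0)
    for i in range(0,len(d),10): print(','.join(f'[[{x:.2f},{y:.2f},0],[0,0,0]]' for x,y in d[i:i+10]))
E
python3 -c "
from plan import *
plan(-124.8,[2,4]+[5]*28)"
```

```text
[[0.07,-0.04,0],[0,0,0]],[[0.13,-0.08,0],[0,0,0]],[[0.17,-0.08,0],[0,0,0]],[[0.18,-0.07,0],[0,0,0]],[[0.19,-0.06,0],[0,0,0]],[[0.18,-0.03,0],[0,0,0]],[[0.19,-0.03,0],[0,0,0]],[[0.20,0.00,0],[0,0,0]],[[0.19,0.01,0],[0,0,0]],[[0.19,0.03,0],[0,0,0]]
[[0.18,0.05,0],[0,0,0]],[[0.19,0.06,0],[0,0,0]],[[0.17,0.08,0],[0,0,0]],[[0.17,0.09,0],[0,0,0]],[[0.16,0.10,0],[0,0,0]],[[0.15,0.12,0],[0,0,0]],[[0.14,0.14,0],[0,0,0]],[[0.12,0.14,0],[0,0,0]],[[0.12,0.16,0],[0,0,0]],[[0.10,0.16,0],[0,0,0]]
[[0.08,0.17,0],[0,0,0]],[[0.07,0.18,0],[0,0,0]],[[0.06,0.19,0],[0,0,0]],[[0.03,0.18,0],[0,0,0]],[[0.03,0.19,0],[0,0,0]],[[0.00,0.20,0],[0,0,0]],[[-0.01,0.19,0],[0,0,0]],[[-0.03,0.19,0],[0,0,0]],[[-0.05,0.18,0],[0,0,0]],[[-0.06,0.19,0],[0,0,0]]
```

```bash
python3 -m crank '{"steps":[[[0.07,-0.04,0],[0,0,0]],[[0.13,-0.08,0],[0,0,0]],[[0.17,-0.08,0],[0,0,0]],[[0.18,-0.07,0],[0,0,0]],[[0.19,-0.06,0],[0,0,0]],[[0.18,-0.03,0],[0,0,0]],[[0.19,-0.03,0],[0,0,0]],[[0.20,0,0],[0,0,0]],[[0.19,0.01,0],[0,0,0]],[[0.19,0.03,0],[0,0,0]]]}'
```

```text
time: 4.23
ee_pos: [0.5927, -0.0883, 0.0954]
eef_rot: [0.983, 0.186, 0.0, -0.001]
ft_force: [-3.2, 6.5, 8.0]
width: 0.0213
grip_force: 10.0
```

```bash
python3 -m crank '{"steps":[[[0.18,0.05,0],[0,0,0]],[[0.19,0.06,0],[0,0,0]],[[0.17,0.08,0],[0,0,0]],[[0.17,0.09,0],[0,0,0]],[[0.16,0.10,0],[0,0,0]],[[0.15,0.12,0],[0,0,0]],[[0.14,0.14,0],[0,0,0]],[[0.12,0.14,0],[0,0,0]],[[0.12,0.16,0],[0,0,0]],[[0.10,0.16,0],[0,0,0]]]}'
python3 -m crank '{"steps":[[[0.08,0.17,0],[0,0,0]],[[0.07,0.18,0],[0,0,0]],[[0.06,0.19,0],[0,0,0]],[[0.03,0.18,0],[0,0,0]],[[0.03,0.19,0],[0,0,0]],[[0,0.20,0],[0,0,0]],[[-0.01,0.19,0],[0,0,0]],[[-0.03,0.19,0],[0,0,0]],[[-0.05,0.18,0],[0,0,0]],[[-0.06,0.19,0],[0,0,0]]]}'
python3 -c "
from plan import *
plan(21.2,[4,4]+[2]*12)"
```

```text
time: 5.07
ee_pos: [0.6287, -0.061, 0.0952]
eef_rot: [0.983, 0.186, -0.001, -0.001]
ft_force: [-11.0, 3.5, 11.9]
width: 0.0214
grip_force: 10.0
time: 5.9
ee_pos: [0.6328, -0.0174, 0.0952]
eef_rot: [0.983, 0.185, -0.0, 0.001]
ft_force: [-3.8, -3.9, 6.2]
width: 0.0214
grip_force: 10.0
[[-0.06,0.14,0],[0,0,0]],[[-0.07,0.13,0],[0,0,0]],[[-0.04,0.07,0],[0,0,0]],[[-0.04,0.06,0],[0,0,0]],[[-0.04,0.07,0],[0,0,0]],[[-0.05,0.06,0],[0,0,0]],[[-0.05,0.06,0],[0,0,0]],[[-0.04,0.06,0],[0,0,0]],[[-0.06,0.06,0],[0,0,0]],[[-0.05,0.05,0],[0,0,0]]
[[-0.06,0.05,0],[0,0,0]],[[-0.05,0.06,0],[0,0,0]],[[-0.06,0.04,0],[0,0,0]],[[-0.06,0.05,0],[0,0,0]]
```

```bash
python3 - <<'E'
from h import *
s=monitor.read_state();print(s['time'],s['ee_pos'],s['ft_force'])
c=shot('top');C=np.array([.5784,-.0354])
P=pts(c);d=np.hypot(P[...,0]-C[0],P[...,1]-C[1])
cv2.imwrite('pics/t1.png',cv2.resize(c['pixels'][150:290,240:420],None,fx=4,fy=4,interpolation=cv2.INTER_CUBIC))
E
```

```text
5.9 [ 0.63278643 -0.01737266  0.09519892] [-3.77350055 -3.86672103  6.1598869 ]
```

View pics/t1.png

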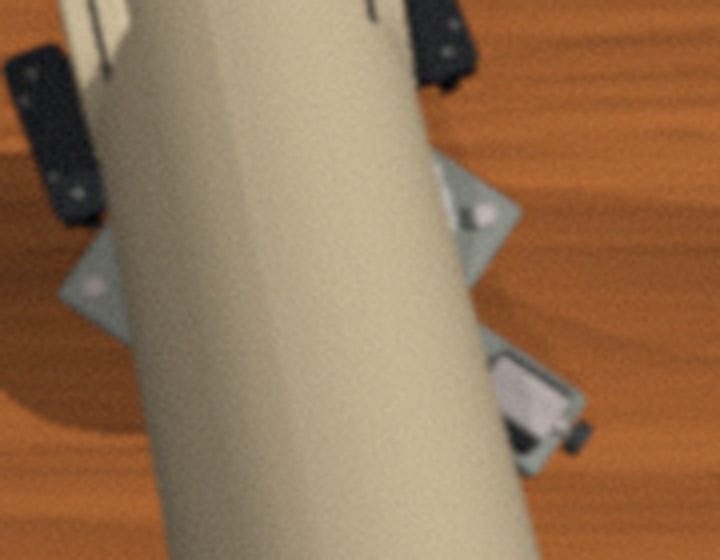

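```bash
python3 -m crank '{"steps":[[[-0.06,0.14,0],[0,0,0]],[[-0.07,0.13,0],[0,0,0]],[[-0.04,0.07,0],[0,0,0]],[[0,0,0],[0,0,0]]]}'
python3 -m crank '{"steps":[[[-0.04,0.06,0],[0,0,0]],[[-0.04,0.07,0],[0,0,0]],[[-0.05,0.06,0],[0,0,0]],[[0,0,0],[0,0,0]]]}'
python3 -m crank '{"steps":[[[-0.05,0.06,0],[0,0,0]],[[-0.04,0.06,0],[0,0,0]],[[-0.06,0.06,0],[0,0,0]],[[-0.05,0.05,0],[0,0,0]],[[0,0,0],[0,0,0]]]}'
python3 - <<'E'
from h import *
c=shot('scene');u,v=map(int,pix(c,[.535,-.1,.06]));print(u,v)
cv2.imwrite('pics/s1.png',cv2.resize(c['pixels'][v-60:v+90,u-100:u+100],None,fx=4,fy=4,interpolation=cv2.INTER_CUBIC))
E
```

```text
time: 6.28
ee_pos: [0.6285, -0.0077, 0.0952]
eef_rot: [0.983, 0.186, -0.0, 0.0]
ft_force: [-2.5, -1.3, 5.2]
width: 0.0215
grip_force: 10.0
time: 6.62
ee_pos: [0.6258, -0.0034, 0.0953]
eef_rot: [0.983, 0.185, 0.001, 0.001]
ft_force: [2.0, -3.8, 2.8]
width: 0.0217
grip_force: 10.0
time: 7.03
ee_pos: [0.6207, 0.003, 0.0953]
eef_rot: [0.983, 0.186, 0.001, 0.0]
ft_force: [3.3, -3.2, 3.2]
width: 0.0215
grip_force: 10.0
295 239
```

View pics/s1.png

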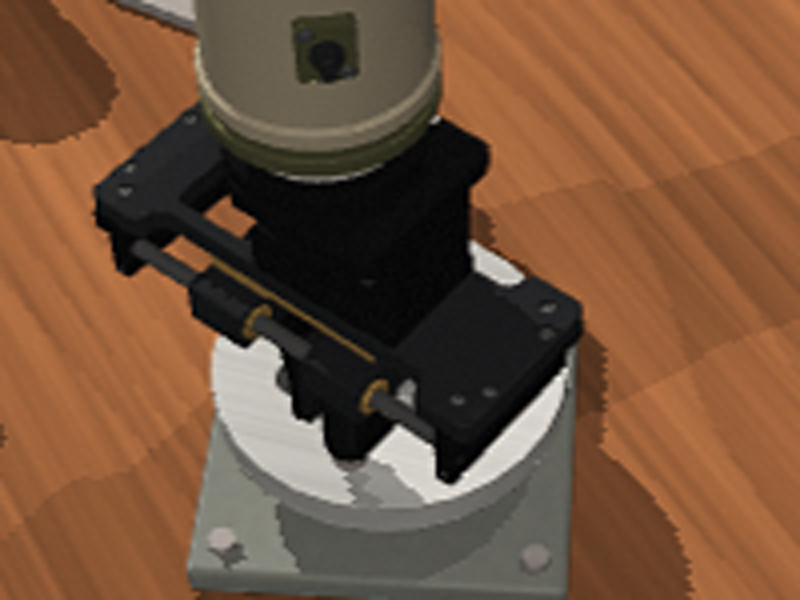

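The arm hides the feeler from the scene and top cameras. The side force has risen to about 4.6 N, so the bulge is climbing. I'll go on in small steps and watch the force.

```bash
f(){ grep -E "ee_pos|ft_f"; }
python3 -m crank '{"steps":[[[-0.04,0.04,0],[0,0,0]],[[0,0,0],[0,0,0]],[[0,0,0],[0,0,0]]]}'|f
python3 -m crank '{"steps":[[[-0.04,0.04,0],[0,0,0]],[[0,0,0],[0,0,0]],[[0,0,0],[0,0,0]]]}'|f
python3 -m crank '{"steps":[[[-0.04,0.04,0],[0,0,0]],[[0,0,0],[0,0,0]],[[0,0,0],[0,0,0]]]}'|f
```

```text
ee_pos: [0.6194, 0.0042, 0.0952]
ft_force: [4.3, -2.0, 3.0]
ee_pos: [0.6182, 0.0055, 0.0952]
ft_force: [3.2, -1.8, 3.9]
ee_pos: [0.617, 0.0067, 0.0952]
ft_force: [2.9, -1.5, 5.4]
```

```bash
f(){ grep -E "ee_pos|ft_f"; }
python3 -m crank '{"steps":[[[-0.04,0.04,0],[0,0,0]],[[0,0,0],[0,0,0]],[[0,0,0],[0,0,0]]]}'|f
python3 -m crank '{"steps":[[[-0.04,0.04,0],[0,0,0]],[[0,0,0],[0,0,0]],[[0,0,0],[0,0,0]]]}'|f
```

```text
ee_pos: [0.6158, 0.0076, 0.0952]
ft_force: [2.7, -0.8, 5.6]
ee_pos: [0.6147, 0.0086, 0.0952]
ft_force: [1.9, -2.6, 6.1]
```

```bash
cat > feel.py <<'E'
from h import *
def feel():
    a=cv2.imread('pics/top0.png');c=shot('top');b=c['pixels']
    n=np.array([-.568,-.823]);C=np.array([.5784,-.0354])
    o=[]
    for im in(a,b):
        s=im.astype(float).sum(2)
        rr=np.arange(.155,.195,.0005); acc=[]
        for w in np.arange(-.003,.0031,.0015):
            p=[pix(c,[*(C+n*q+w*np.array([-n[1],n[0]])),.06]) for q in rr];p=np.array(p,np.float32)
            acc.append(cv2.remap(s,p[:,:1],p[:,1:],cv2.INTER_CUBIC)[:,0])
        o.append(np.mean(acc,0))
    return rr,o,c
def edge(rr,v):  # last dark->bright crossing at mid level
    lo=v[(rr>.165)].min();i=np.argmin(np.where(rr>.165,v,1e9));hi=v[i:].max();t=(lo+hi)/2
    j=i+np.argmax(v[i:]>t);return rr[j-1]+(t-v[j-1])/(v[j]-v[j-1])*.0005
if __name__=='__main__':
    rr,o,c=feel();print('end edge mm, start/now',[round(edge(rr,v)*1e3,2) for v in o])
    print(o[0][::6].round(),o[1][::6].round())
E
python3 feel.py
```

```text
end edge mm, start/now [np.float64(172.24), np.float64(175.03)]
[487. 460. 400. 271. 183. 193. 285. 333. 333. 331. 328. 329. 323. 319.] [470. 442. 445. 401. 251. 174. 190. 278. 315. 315. 323. 313. 314. 308.]
```

The feeler's far end has moved back 2.8 mm, so the wheel is at or near the top. I'll go one step further and compare.

```bash
f(){ grep -E "ee_pos|ft_f"; }
python3 feel.py|head -1
python3 -m crank '{"steps":[[[-0.04,0.04,0],[0,0,0]],[[0,0,0],[0,0,0]],[[0,0,0],[0,0,0]]]}'|f; python3 feel.py|head -1;python3 feel.py|head -1
python3 -m crank '{"steps":[[[-0.04,0.04,0],[0,0,0]],[[0,0,0],[0,0,0]],[[0,0,0],[0,0,0]]]}'|f; python3 feel.py|head -1;python3 feel.py|head -1
```

```text
end edge mm, start/now [np.float64(172.24), np.float64(174.99)]
ee_pos: [0.6136, 0.0095, 0.0952]
ft_force: [0.4, -2.0, 6.8]
end edge mm, start/now [np.float64(172.24), np.float64(175.15)]
end edge mm, start/now [np.float64(172.24), np.float64(175.02)]
ee_pos: [0.6125, 0.0103, 0.0952]
ft_force: [1.2, -2.7, 7.2]
end edge mm, start/now [np.float64(172.24), np.float64(175.05)]
end edge mm, start/now [np.float64(172.24), np.float64(174.97)]
```

```bash
f(){ grep -E "ee_pos|ft_f"; }
python3 -m crank '{"steps":[[[-0.06,0.05,0],[0,0,0]],[[0,0,0],[0,0,0]],[[0,0,0],[0,0,0]]]}'|f; for i in 1 2 3; do python3 feel.py|head -1|cut -c40-;done
python3 -m crank '{"steps":[[[-0.06,0.05,0],[0,0,0]],[[0,0,0],[0,0,0]],[[0,0,0],[0,0,0]]]}'|f; for i in 1 2 3; do python3 feel.py|head -1|cut -c40-;done
```

```text
ee_pos: [0.6108, 0.0115, 0.0952]
ft_force: [-0.5, -2.4, 8.5]
24), np.float64(174.88)]
24), np.float64(174.92)]
24), np.float64(174.84)]
ee_pos: [0.6092, 0.0126, 0.0952]
ft_force: [-0.8, -3.6, 8.1]
24), np.float64(174.56)]
24), np.float64(174.63)]
24), np.float64(174.5)]
```

The readout peaks near TCP (0.614, 0.009) and has clearly dropped at the last step. I'll go back to the peak.

```bash
f(){ grep -E "ee_pos|ft_f"; }
python3 -m crank '{"steps":[[[0.06,-0.05,0],[0,0,0]],[[0.06,-0.05,0],[0,0,0]],[[0.07,-0.05,0],[0,0,0]],[[0,0,0],[0,0,0]],[[0,0,0],[0,0,0]]]}'|f; for i in 1 2 3; do python3 feel.py|head -1|cut -c40-;done
```

```text
ee_pos: [0.6136, 0.0096, 0.0952]
ft_force: [-3.2, -1.5, 10.5]
24), np.float64(175.04)]
24), np.float64(175.05)]
24), np.float64(175.09)]
```

```bash
python3 -m crank '{"steps":[[[0,0,0],[0,0,0]],[[0,0,0],[0,0,0]],[[0,0,0],[0,0,0]],[[0,0,0],[0,0,0]],[[0,0,0],[0,0,0]],[[0,0,0],[0,0,0]]]}' 45; for i in 1 2 3; do python3 feel.py|head -1|cut -c40-;done
python3 -m crank '{"steps":[[[0,0,0.5],[0,0,0]],[[0,0,1],[0,0,0]],[[0,0,1],[0,0,0]],[[0,0,0.5],[0,0,0]],[[0,0,0],[0,0,0]]]}';for i in 1 2 3; do python3 feel.py|head -1|cut -c40-;done
```

```text
time: 11.0
ee_pos: [0.6145, 0.0092, 0.0948]
eef_rot: [0.983, 0.186, -0.0, -0.0]
ft_force: [0.6, 0.0, 0.9]
width: 0.0438
grip_force: 0.0
24), np.float64(174.92)]
24), np.float64(175.2)]
24), np.float64(175.18)]
time: 11.57
ee_pos: [0.6165, 0.0095, 0.1742]
eef_rot: [0.983, 0.186, 0.003, 0.001]
ft_force: [0.4, 0.2, 0.1]
width: 0.045
grip_force: 0.0
24), np.float64(174.92)]
24), np.float64(175.01)]
24), np.float64(175.05)]
```

```bash
python3 -m crank '{"steps":[[[-0.3,0.4,0],[0,0,0]],[[-0.6,0.8,0],[0,0,0]],[[-0.6,0.8,0],[0,0,0]],[[-0.6,0.8,0],[0,0,0]],[[-0.6,0.8,0],[0,0,0]],[[-0.6,0.9,0],[0,0,0]],[[-0.6,0.9,0],[0,0,0]],[[-0.6,0.9,0],[0,0,0]],[[-0.6,0.9,0],[0,0,0]],[[-0.6,0.9,0],[0,0,0]]]}' 50 15
python3 -m crank '{"steps":[[[-0.6,0.9,-0.2],[0,0,0]],[[-0.6,0.9,-0.2],[0,0,0]],[[-0.3,0.5,-0.2],[0,0,0]],[[0,0,0],[0,0,0]],[[0,0,0],[0,0,0]]]}'
python3 - <<'E'
from h import *
for n in('scene','top','wrist'):
    cc=shot(n);h=cv2.cvtColor(cc['pixels'],cv2.COLOR_BGR2HSV)
    b=((h[...,0]>12)&(h[...,0]<28)&(h[...,1]>120)&(h[...,2]>170)).astype(np.uint8)
    P=pts(cc);b&=(np.hypot(P[...,0]-.429,P[...,1]-.284)<.03).astype(np.uint8)
    k,_,st,ce=cv2.connectedComponentsWithStats(b)
    for s,e in zip(st[1:],ce[1:]):
        if s[4]>8: print(n,s[4],e,ray(cc,*e,.029)[:2],P[b>0].mean(0))
cv2.imwrite('pics/wr2.png',cc['pixels'])
E
```

```text
time: 12.55
ee_pos: [0.47, 0.2129, 0.169]
eef_rot: [0.983, 0.186, -0.001, 0.0]
ft_force: [-0.1, 0.8, -0.8]
width: 0.0497
grip_force: 0.0
time: 12.97
ee_pos: [0.4332, 0.2696, 0.1541]
eef_rot: [0.982, 0.187, -0.001, 0.0]
ft_force: [0.2, -0.5, -0.2]
width: 0.0498
grip_force: 0.0
scene 31 [470.4516129  380.70967742] [0.42831049 0.2848392 ] [0.42713825 0.28423947 0.02679149]
wrist 2800 [306.86535714 212.29892857] [0.43594584 0.28505359] [0.43057944 0.28400583 0.0105284 ]
wrist 37 [266. 360.] [0.28144309 0.27007933] [0.43057944 0.28400583 0.0105284 ]
wrist 33 [302. 360.] [0.29435177 0.23693524] [0.43057944 0.28400583 0.0105284 ]
wrist 13 [326. 360.] [0.30296102 0.21483026] [0.43057944 0.28400583 0.0105284 ]
wrist 9 [338. 360.] [0.30726669 0.20377509] [0.43057944 0.28400583 0.0105284 ]
```

View pics/wr2.png

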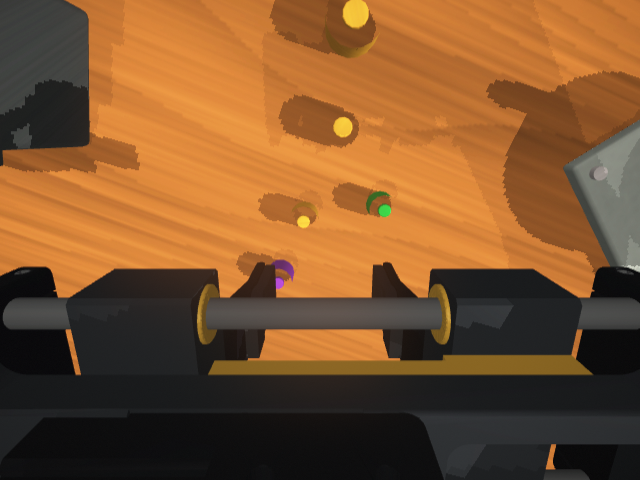

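The wrist view shows the small brass weight with its bead at (304,221). Purple is at (281,275), green at (382,208) and mid at (343,127), so the choice still holds.

```bash
python3 - <<'E'
from h import *
c=load('wrist');P=pts(c)
h=cv2.cvtColor(c['pixels'],cv2.COLOR_BGR2HSV);b=np.zeros((480,640),np.uint8)
b[205:232,290:320]=((h[...,1]>170)&(h[...,0]>20)&(h[...,0]<35)&(h[...,2]>200))[205:232,290:320]
m=cv2.moments(b,True);u,v=m['m10']/m['m00'],m['m01']/m['m00'];print(m['m00'],u,v,ray(c,u,v,.029),P[int(v),int(u)])
w=np.zeros((480,640),bool);w[195:240,280:330]=1;w&=(P[...,2]>.006)&(P[...,2]<.035);q=P[w];print(w.sum(),q.min(0),q.max(0))
w&=abs(P[...,2]-.0245)<.0025;q=P[w];print('top face',q.mean(0),q.min(0),q.max(0))
print(monitor.read_state()['ee_pos'])
E
```

```text
111.0 303.22522522522524 221.40540540540542 [0.42713531 0.28514951 0.029     ] [0.4275275  0.28547808 0.02947269]
244 [0.42195798 0.27535169 0.00616096] [0.4403314  0.29825859 0.03137623]
top face [0.43705648 0.28770343 0.02364192] [0.43002961 0.27535169 0.02207913] [0.44029001 0.29804338 0.02588616]
[0.43506157 0.26815535 0.15480675]
```

```bash
python3 -m crank '{"steps":[[[-0.15,0.34,-0.3],[0,0,0]],[[-0.15,0.33,-0.8],[0,0,0]],[[0,0,-0.9],[0,0,0]],[[0,0,-0.9],[0,0,0]],[[0,0,-0.6],[0,0,0]],[[0,0,-0.5],[0,0,0]],[[0,0,0],[0,0,0]],[[0,0,0],[0,0,0]]]}'
```

```text
time: 13.78
ee_pos: [0.4274, 0.2855, 0.0551]
eef_rot: [0.983, 0.185, -0.0, 0.0]
ft_force: [-0.0, 0.5, 0.3]
width: 0.0502
grip_force: 0.0
```

```bash
python3 -m crank '{"steps":[[[0,0,-0.6],[0,0,0]],[[0,0,-0.6],[0,0,0]],[[0,0,-0.5],[0,0,0]],[[0,0,-0.3],[0,0,0]],[[0,0,0],[0,0,0]],[[0,0,0],[0,0,0]]]}'
python3 -m crank '{"steps":[[[0,0,0],[0,0,0]],[[0,0,0],[0,0,0]],[[0,0,0],[0,0,0]],[[0,0,0],[0,0,0]],[[0,0,0],[0,0,0]],[[0,0,0],[0,0,0]]]}' 10 15
```

```text
time: 14.28
ee_pos: [0.4274, 0.2861, 0.0054]
eef_rot: [0.983, 0.186, 0.0, -0.0]
ft_force: [-0.2, -0.0, 0.2]
width: 0.05
grip_force: 0.0
time: 14.78
ee_pos: [0.4275, 0.2859, 0.0054]
eef_rot: [0.983, 0.186, 0.0, 0.0]
ft_force: [-0.7, -0.5, 2.7]
width: 0.0259
grip_force: 15.0
```

```bash
python3 -m crank '{"steps":[[[0,0,0.3],[0,0,0]],[[0,0,0.6],[0,0,0]],[[0,0,0.9],[0,0,0]],[[0,0,1],[0,0,0]],[[0,0,1],[0,0,0]],[[0.1,-0.3,1],[0,0,0]],[[0.2,-0.6,0.6],[0,0,0]],[[0.3,-0.9,0],[0,0,0]],[[0.3,-0.9,0],[0,0,0]],[[0.3,-0.9,0],[0,0,0]]]}'
python3 -m crank '{"steps":[[[0.3,-0.9,0],[0,0,0]],[[0.3,-0.9,0],[0,0,0]],[[0.3,-0.9,0],[0,0,0]],[[0.3,-0.9,0],[0,0,0]],[[0.3,-0.9,0],[0,0,0]],[[0.3,-0.9,0],[0,0,0]],[[0.3,-0.9,0],[0,0,0]],[[0.3,-0.9,0],[0,0,0]],[[0.3,-0.9,0],[0,0,0]],[[0.2,-0.8,0],[0,0,0]]]}'
python3 -m crank '{"steps":[[[0.2,-0.5,0],[0,0,0]],[[0.1,-0.2,0],[0,0,0]],[[0,0,0],[0,0,0]],[[0,0,0],[0,0,0]]]}'
```

```text
time: 15.62
ee_pos: [0.4574, 0.1951, 0.1409]
eef_rot: [0.983, 0.186, 0.0, 0.0]
ft_force: [-0.5, -0.4, -0.6]
width: 0.0254
grip_force: 15.0
time: 16.45
ee_pos: [0.53, -0.0281, 0.1404]
eef_rot: [0.983, 0.186, 0.0, 0.0]
ft_force: [-0.3, 0.4, -0.6]
width: 0.0259
grip_force: 15.0
time: 16.78
ee_pos: [0.5371, -0.0428, 0.1401]
eef_rot: [0.982, 0.186, 0.0, -0.0]
ft_force: [-0.1, 0.4, -1.3]
width: 0.0254
grip_force: 15.0
```

```bash
python3 -m crank '{"steps":[[[0.12,-0.8,0],[0,0,0]],[[0.12,-0.7,0],[0,0,0]],[[0,-0.24,-0.3],[0,0,0]],[[0,0,-0.6],[0,0,0]],[[0,0,-0.6],[0,0,0]],[[0,0,-0.5],[0,0,0]],[[0,0,-0.3],[0,0,0]],[[0,0,0],[0,0,0]],[[0,0,0],[0,0,0]]]}'; for i in 1 2; do python3 feel.py|head -1|cut -c40-;done
```

```text
time: 17.53
ee_pos: [0.5432, -0.0868, 0.0825]
eef_rot: [0.983, 0.186, -0.0, -0.0]
ft_force: [0.1, -0.1, -0.8]
width: 0.0252
grip_force: 15.0
24), np.float64(195.0)]
24), np.float64(195.0)]
```

```bash
f(){ grep -E "ee_pos|ft_f"; }
python3 -m crank '{"steps":[[[0,0,-0.06],[0,0,0]],[[0,0,-0.06],[0,0,0]],[[0,0,-0.06],[0,0,0]],[[0,0,-0.06],[0,0,0]],[[0,0,-0.05],[0,0,0]],[[0,0,0],[0,0,0]],[[0,0,0],[0,0,0]]]}'|f
python3 -m crank '{"steps":[[[0,0,-0.03],[0,0,0]],[[0,0,0],[0,0,0]],[[0,0,0],[0,0,0]]]}'|f
```

```text
ee_pos: [0.5432, -0.0876, 0.0752]
ft_force: [0.2, -0.6, -1.5]
ee_pos: [0.5432, -0.0876, 0.0746]
ft_force: [-0.7, -0.6, -0.7]
```

```bash
f(){ grep -E "ee_pos|ft_f"; }
python3 -m crank '{"steps":[[[0,0,-0.02],[0,0,0]],[[0,0,0],[0,0,0]],[[0,0,0],[0,0,0]]]}'|f
python3 -m crank '{"steps":[[[0,0,-0.02],[0,0,0]],[[0,0,0],[0,0,0]],[[0,0,0],[0,0,0]]]}'|f
```

```text
ee_pos: [0.5432, -0.0876, 0.0741]
ft_force: [0.2, 0.3, -1.1]
ee_pos: [0.5432, -0.0876, 0.0735]
ft_force: [-0.4, 0.4, -1.3]
```

```bash
f(){ grep -E "ee_pos|ft_f"; }
python3 -m crank '{"steps":[[[0,0,-0.02],[0,0,0]],[[0,0,0],[0,0,0]],[[0,0,0],[0,0,0]]]}'|f
python3 -m crank '{"steps":[[[0,0,-0.02],[0,0,0]],[[0,0,0],[0,0,0]],[[0,0,0],[0,0,0]]]}'|f
```

```text
ee_pos: [0.5434, -0.0876, 0.0734]
ft_force: [-2.3, -0.9, 3.9]
ee_pos: [0.5436, -0.0878, 0.0733]
ft_force: [-3.1, -0.8, 7.4]
```

Contact, with 7 N upward. I'll take off a little load and open the fingers a small amount.

```bash
python3 -m crank '{"steps":[[[0,0,0.02],[0,0,0]],[[0,0,0],[0,0,0]],[[0,0,0],[0,0,0]]]}'
python3 -m crank '{"steps":[[[0,0,0],[0,0,0]],[[0,0,0],[0,0,0]],[[0,0,0],[0,0,0]],[[0,0,0],[0,0,0]]]}' 40
python3 -m crank '{"steps":[[[0,0,0.1],[0,0,0]],[[0,0,0.2],[0,0,0]],[[0,0,0.4],[0,0,0]],[[0,0,0.8],[0,0,0]],[[0,0,1],[0,0,0]],[[0,0,1],[0,0,0]],[[0,0,1],[0,0,0]],[[0,0,1],[0,0,0]],[[0,0,0.5],[0,0,0]]]}'
python3 -m crank '{"steps":[[[-0.3,0.8,0],[0,0,0]],[[-0.3,0.9,0],[0,0,0]],[[-0.3,0.9,0],[0,0,0]],[[-0.3,0.9,0],[0,0,0]],[[-0.3,0.9,0],[0,0,0]],[[-0.3,0.9,0],[0,0,0]],[[-0.3,0.9,0],[0,0,0]],[[-0.3,0.9,0],[0,0,0]],[[-0.3,0.9,0],[0,0,0]],[[-0.3,0.5,0],[0,0,0]]]}'
for i in 1 2 3; do python3 feel.py|head -1|cut -c40-;done
python3 - <<'E'
from h import *
c=load('top');h=cv2.cvtColor(c['pixels'],cv2.COLOR_BGR2HSV)
cv2.imwrite('pics/fin.png',cv2.resize(c['pixels'][150:290,240:420],None,fx=4,fy=4,interpolation=cv2.INTER_CUBIC))
b=((h[...,0]>12)&(h[...,0]<30)&(h[...,1]>110)&(h[...,2]>170)).astype(np.uint8);b[:150]=0;b[290:]=0;b[:,:280]=0;b[:,400:]=0
k,_,st,ce=cv2.connectedComponentsWithStats(b)
t=np.array([.5784,-.0354])+.0805*np.array([-.568,-.823])
for s,e in zip(st[1:],ce[1:]):
    if s[4]>6:
        p=ray(c,*e,.097);print(s[4],e,p,np.hypot(*(p[:2]-t)))
E
```

```text
time: 19.72
ee_pos: [0.5435, -0.0877, 0.0733]
eef_rot: [0.983, 0.186, 0.0, 0.0]
ft_force: [-0.3, -0.7, 4.4]
width: 0.0255
grip_force: 15.0
time: 20.05
ee_pos: [0.5431, -0.0875, 0.0728]
eef_rot: [0.983, 0.186, -0.0, -0.0]
ft_force: [0.3, -0.3, 0.0]
width: 0.0382
grip_force: 0.0
time: 20.8
ee_pos: [0.5444, -0.0875, 0.2273]
eef_rot: [0.983, 0.186, 0.002, 0.001]
ft_force: [1.0, -0.2, -0.1]
width: 0.04
grip_force: 0.0
time: 21.63
ee_pos: [0.4673, 0.1275, 0.2233]
eef_rot: [0.982, 0.187, 0.0, -0.0]
ft_force: [0.3, -0.1, 0.5]
width: 0.0399
grip_force: 0.0
24), np.float64(174.85)]
24), np.float64(175.13)]
24), np.float64(175.25)]
24 [339.33333333 225.125     ] [ 0.5441194  -0.08793652  0.097     ] 0.017862027127496887
```

View pics/fin.png

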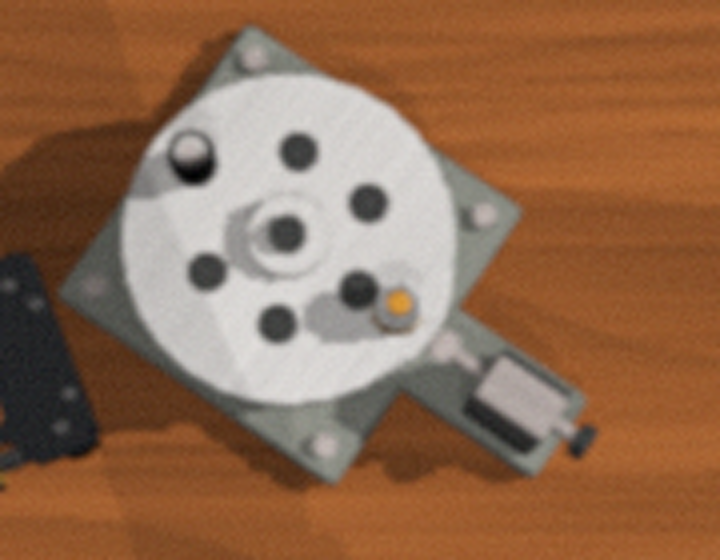

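The small weight stands upright on the face by the feeler tip, with its bead at crop (398,302) and about 18 mm from the tip. The feeler is still pushed back about 2.8 mm. I'll let the arm come to rest and hand in.

```bash
python3 -m crank '{"steps":[[[0,0,0],[0,0,0]],[[0,0,0],[0,0,0]],[[0,0,0],[0,0,0]],[[0,0,0],[0,0,0]]]}' >/dev/null; python3 -c "
from bench import ticket;print(ticket.close_job())"
```

```text
the job is handed in; nothing more can be done
None
```

I handed the job in at about 22 s with the feeler pushed back about 2.8 mm by the camera, so the high spot is against it, and the small weight upright on the wheel's face about 18 mm from its tip; the hand-in returned no verdict.

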